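# Clamp a cigar mould in the guarded bench press

## Robot

A 6-joint arm with a two-finger parallel gripper is mounted at the origin on the work surface. World frame = base frame: x ahead of the robot, y to its left, z up, the work surface at z = 0. Lengths are in m, angles in rad, forces in N, time in s.
With the tool pointing down it reaches from about 0.375 to 0.925 m from the base axis. Payload 5.7 kg.
Tool frame: the origin (TCP) lies at the very end of the fingers, on their centre line; the grasp point (between the pads) lies 19 mm behind it; z points along the fingers, y is the line along which they close (so a half turn about z gives the same grasp; the last joint's range is limited). The gripper opens to 85 mm and grips with 20 to 120 N. Pads are 22 mm wide; open, the fingers measure 114 mm over their backs; the gripper's body (76 mm by 85 mm) begins 54 mm behind the grasp point. The pads swing forward as they close: fully open they stand 13 mm farther back than shut.
Start: joints at [-1.276, 0.359, 1.51, -0, 1.272, -0.115], TCP at [0.239, -0.55, 0.202] pointing down, gripper open.
Joint ranges: [-2.97, 2.97], [-1.01, 2.36], [0.21, 2.38], [-0.96, 4.11], [0.2, 2.71], [-2.98, 2.98]. Speed limits (rad/s): [2.39, 2.39, 3.14, 3.14, 3.14, 3.14].

## Interface

Orientations are given as a rotation vector (axis times angle).
In Python, from rig import ctrl, capture, sign_off, finder gives the robot as it stands.
- The arm moves only by the tool drive_tool, never from a script. Its argument "commands" is a list of rows, each an object of numbers: "x", "y", "z": the shift along the tool's x, y, z in cm; "spin": the turn about the tool's z in degrees; "gripper": the gripper's target within -1 to 1 (shut at 1, half-way at 0, fully open at -1). In form: [{"x": .., "y": .., "z": .., "spin": .., "gripper": ..}, ...]. A call has 1 to 20 rows; each row shifts and turns the commanded pose from where the row before left it, along the tool's axes as they then stand; what a row does not reach is not made up. A row lasts 1/12 s, in which the tool goes at most 41.7 mm and 7.16 degrees, less where a joint would pass 70% of its speed; a pose out of reach is approached as far as the arm can. A call with a gripper value outside its range is refused whole. The fingers move at their own pace and stop on an object; "grip_force" is the grip in N (left out, the last holds). Time passes only in rows, so rows that do not move let the fingers close. It gives the time, the measured TCP pose, the force, the opening and the grip force at its end, in the units of the state.
- ctrl.sense(): the state, without advancing time (a new reading comes with each control period).
- capture(name): name is "scene" or "top" or "wrist"; returns a dict with "pixels" (420x560x3 uint8, blue, green, red), "depth" (420x560 float32, m along the optical axis (not along the pixel's ray), 0 where there is no reading), "camera_matrix" (3x3 intrinsics, pixels), "R" (3x3) and "t" (3): a world point X has camera coordinates R X + t. Camera axes: x right, y down, z forward; pixel columns grow to the right and rows downward; lengths in m; the calibration is good to about 2 mm. The wrist camera is an equidistant fisheye: a pixel r from the principal point sees the ray r / f radians off the axis. A picture is of the moment at which its call begins.
- sign_off(): hands the job in; it is judged then, once.
Trained networks look in a picture, given as the dict that the camera call returned (one of the last four; its "shot" number tells which), for a name from the list of things; names that differ only in an ending like _2 or _b are one class to them, and where a whole thing is asked for, a point or a joint stands for the part that bears it (a point fixed in the world has none). Each returns a list of dicts, best first, with "p" (0 to 1); they miss things now and then, are a little off and sometimes report something else, mostly with a low value. They report only what shows in the picture. A call takes as long as a camera call.
- finder.cut_out(target, picture): "region" (420x560 bool, what is visible of it) and "rect" ([left, top, right, bottom] in pixels, round what is visible of it).
- finder.landmark_of(target, picture): "centre" ([column, row] in pixels: a listed point, or the origin of a listed thing).
The state is a dict: "time": time; "joint_pos": joint angles; "joint_velocities": joint speeds; "joint_efforts": joint torques, N m; "position": TCP position; "tcp_rot": TCP orientation; "force": force on the tool from outside, world axes, zero at the start; "torque": the same for the moment, N m; "gripper_width": opening from 0.0 (shut) to 1.0 (fully open); "grip_force": force on a finger pad.
Only numpy, scipy, OpenCV 4.12 (cv2) and the standard library are available. Lean on these libraries where they do the work, as an engineer would, in place of code of your own. Each camera call takes 0.05 s, during which the arm holds its last target. There are 200 camera calls.

## Task

Push the filled cigar mould along the press bed, without lifting it, until its end is fully home against the back stop. Then reach down through the window in the press guard and press the clamp lever down firmly until the platen is tight on the mould and stays there, without touching the guard. Leave the other things on the bench where they are.

Things in the scene. Friction and masses are not known exactly. Their poses are not given: they have to be found in the camera images.
- press: Bench mould press fixed to the table, enamelled steel. Origin on the table under the middle of the pressing place, z up, +y the way a mould slides in. Bed 200 (x) x 435 (y) x 20 mm high, y = -270 to +165; guide strips 14 mm high leave a channel x = -58 to +58. Columns at x +-79, y +-65 carry a crosshead 190 x 160 mm, 104 to 118 mm above the table.
- back_stop (a point): Middle of the near face of the steel stop across the +y end of the channel, 40 mm above the table, at press x = 0, y = +140 mm; the stop's top is 60 mm above the table. Axes as the press's.
- platen: Steel platen 104 (x) x 196 (y) x 14 mm with rubber underside, under the crosshead; origin at the centre of its underside, at press x = y = 0. With the lever up its underside is 83 mm above the table, 8 mm above the mould's top. The lever drives it down 45 mm per rad.
- mould_center (a point): Centre of the closed wooden cigar mould, 110 (x) x 280 (y) x 55 mm high, cigar ends along its long sides, lying in the press channel along press y, drawn out 60 to 120 mm to -y. About 0.6 to 1.1 kg, slides with 3 to 8 N. Home: +y end on the back stop, centre at press y = 0, -y end at y = -140, 60 mm out from the crosshead.
- guard: Guard over the lever, on the crosshead: aluminium top plate 4 mm thick, its top face 175 mm above the table, clear plastic sides down to 116 mm. Outline press x = -150 to +85, y = -75 to +75 mm. The only opening is the window in the top plate. Origin and axes as the press's.
- window (a point): Centre of the guard's window, level with the plate's top face: a rectangular opening 100 mm along press x by 90 mm along press y, at press x = -75, y = 0 mm. Axes as the press's.
- lever_pad (a point): Centre of the top face of the lever's black ribbed thumb pad, 36 (x) x 34 (y) mm, seen through the window. With the lever up it is about 8 mm below the guard's top face; pressed straight down, it sinks about 21 mm until the mould is clamped. Free space below it to 118 mm above the table.
- lever (a joint): Clamp lever angle, rad: 0 raised, growing as the pad goes down; starts at 0 to 0.03. Pivot at press x = +45, 145 mm above the table, pad 120 mm from it. Stiff: takes 5 to 9 N at the pad, stays where left. At about 0.18 the platen meets the mould and it turns hard; pressed there with 14 to 20 N it stays clamped. Limit 0.215.
- gum_pot: Bystander, leave alone: white glazed gum pot, 64 mm across, 50 mm high; origin at the centre of its underside.
- ring_gauge: Bystander, leave alone: flat brass ring gauge 45 x 130 x 6 mm; origin at the centre of its underside.
- mister: Bystander, leave alone: amber bottle 60 mm across, 150 mm high; origin at the centre of its underside.
- chaveta: Bystander, leave alone: half-moon steel blade 125 x 75 x 4 mm lying on the rolling board; origin at the centre of its underside.
- ashtray: Bystander, leave alone: blue bowl-shaped ashtray 120 mm across, 32 mm high; origin at the centre of its underside.
- mould_half: Bystander, leave alone: empty open half of a mould, 110 x 280 x 28 mm; origin at the centre of its underside.
- band_tin: Bystander, leave alone: small tin 85 x 60 x 34 mm; origin at the centre of its underside.

How it is judged:
By the outcome, as a careful person would: the job done as asked, in the order asked, and still so for the second after the job is handed in, with the robot touching nothing.
It also fails if it takes over 48 s, if anything falls off the work surface, if the arm or the gripper's body presses on something with over 40 N, if the wrist force passes 120 N, or if a joint passes its speed limit or range.

## Working session

There is one attempt and no reset: what is moved stays moved. The work goes in short steps, Python scripts to look and compute and a tool call to move; the robot and the scene stay as the last step left them, time stands still between calls to the robot, and variables do not carry over. Pictures are saved under pics/ and viewed, at most 10 in all, crops included, and the job is handed in when it is done.

Besides the shell and the picture viewer there is one more tool, called after "Call:" by a JSON object that holds its "method" and its "body", one argument or row to a line. drive_tool: Moves the arm, as the interface text tells. Its arguments: {"type":"object","properties":{"commands":{"type":"array","items":{"type":"object","properties":{"x":{"type":"number"},"y":{"type":"number"},"z":{"type":"number"},"spin":{"type":"number"},"gripper":{"type":"number"}}}},"grip_force":{"type":"number"}},"required":["commands"]}

```bash
mkdir -p pics; cat > h.py <<'E'
import numpy as np, cv2
from rig import ctrl, capture, finder
def ray(c,px):
    K=c["camera_matrix"];return np.linalg.solve(K,[px[0],px[1],1.0])
def at_z(c,px,z):
    o=-c["R"].T@c["t"];d=c["R"].T@ray(c,px);return o+d*(z-o[2])/d[2]
def at_depth(c,px):
    d=c["depth"][int(round(px[1])),int(round(px[0]))];return c["R"].T@(ray(c,px)*d-c["t"])
def cloud(c):
    K=c["camera_matrix"];v,u=np.mgrid[0:420,0:560];d=c["depth"]
    P=np.stack([(u-K[0,2])/K[0,0]*d,(v-K[1,2])/K[1,1]*d,d],-1)
    W=(P-c["t"])@c["R"];W[d==0]=np.nan;return W
E
python3 - <<'E'
from h import *
np.set_printoptions(precision=4,suppress=True)
s=ctrl.sense();print(s["time"],s["position"],s["tcp_rot"],s["force"])
ims=[]
for n in("top","scene"):
    c=capture(n);ims.append(c["pixels"]);np.savez(n+".npz",**{k:c[k] for k in("pixels","depth","camera_matrix","R","t")})
    cv2.imwrite(f"pics/{n}1.png",c["pixels"])
    print(n,-c["R"].T@c["t"])
    for t in("press","back_stop","mould_center","window","lever_pad","guard","platen","gum_pot","mister","mould_half","band_tin","ashtray","chaveta","ring_gauge"):
        r=finder.landmark_of(t,c)
        if r:
            p=r[0]["centre"];print(t,round(r[0]["p"],2),np.round(p,1),"depth:",at_depth(c,p))
E
```

```text
0.0 [ 0.2388 -0.5496  0.201 ] [-3.074  -0.6388  0.0003] [0.0536 0.0479 0.0471]
top [ 0.2925 -0.0199  1.6955]
press 0.6 [275.  217.5] depth: [0.5438 0.0093 0.157 ]
back_stop 0.63 [102.9 263.9] depth: [0.4327 0.5508 0.03  ]
mould_center 0.74 [313.3 211.3] depth: [ 0.5727 -0.1063  0.0776]
lever_pad 0.69 [276.9 229.9] depth: [0.5068 0.0046 0.1613]
gum_pot 0.77 [333.5 260.7] depth: [ 0.4245 -0.1655  0.0314]
mister 0.67 [307.5 168. ] depth: [ 0.7037 -0.0922  0.0973]
mould_half 0.66 [453.2 232.3] depth: [ 0.5041 -0.5413  0.0224]
band_tin 0.65 [424.5 288.6] depth: [ 0.3324 -0.4368  0.0386]
ashtray 0.58 [161.2 182.5] depth: [0.6925 0.3765 0.0072]
chaveta 0.88 [ 99.9 263.3] depth: [0.4349 0.5602 0.0299]
ring_gauge 0.76 [255.8 263. ] depth: [0.425  0.0755 0.0118]
scene [1.4266 0.486  1.4383]
press 0.79 [283.6 227.5] depth: [0.6627 0.0649 0.1504]
back_stop 0.98 [315.1 234.6] depth: [0.5513 0.1422 0.0158]
mould_center 0.56 [253.8 208.3] depth: [ 0.5967 -0.1036  0.0737]
window 0.7 [244.  248.6] depth: [ 0.7539 -0.0499  0.0447]
lever_pad 0.59 [427.2 258.9] depth: [0.446  0.5517 0.0239]
guard 0.95 [287.1 228. ] depth: [0.6649 0.0801 0.1612]
platen 0.34 [218.5 147. ] depth: [ 0.3653 -0.4324  0.0365]
gum_pot 0.62 [264.2 185.8] depth: [ 0.4579 -0.1415  0.0409]
mister 0.91 [245.1 248.9] depth: [ 0.7498 -0.0483  0.0381]
mould_half 0.89 [180.6 163. ] depth: [ 0.5227 -0.5206  0.0334]
band_tin 0.81 [221.3 147.6] depth: [ 0.3578 -0.4233  0.0308]
ashtray 0.62 [358.1 291.6] depth: [0.6819 0.3817 0.0013]
chaveta 0.79 [425.6 259. ] depth: [0.4497 0.5467 0.0245]
ring_gauge 0.56 [320.1 208.3] depth: [0.4213 0.0994 0.0049]
```

```bash
python3 - <<'E'
import cv2
for n,(a,b,c,d) in dict(top=(140,300,190,390),scene=(120,300,190,400)).items():
    im=cv2.imread(f"pics/{n}1.png")[a:b,c:d];cv2.imwrite(f"pics/{n}1c.png",cv2.resize(im,None,fx=3.3,fy=3.3,interpolation=cv2.INTER_CUBIC))
E
```

```text
(no output)
```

View pics/top1c.png

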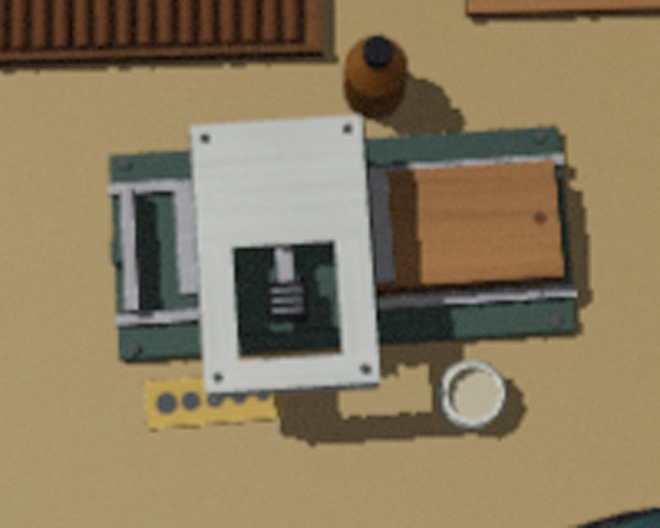

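View pics/scene1c.png

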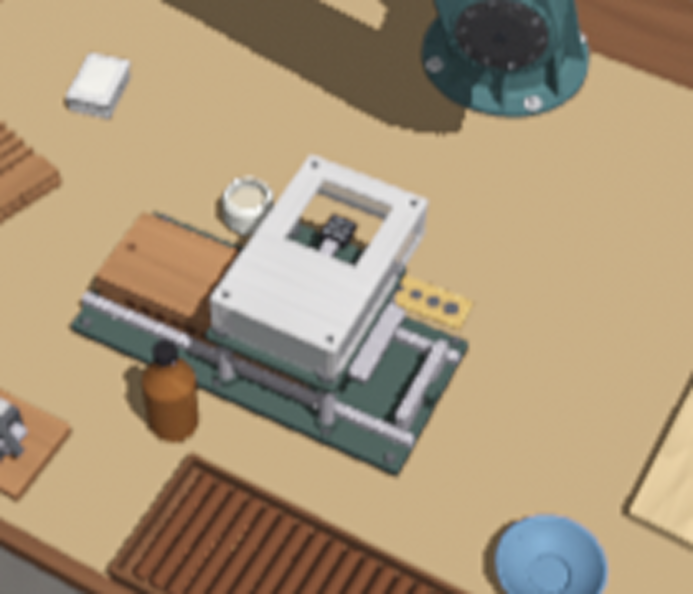

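The top view shows the mould sticking out of the press on the right (−y), end edge at about column 360, row 207. The guard plate is mid-picture with the window and black ribbed pad at about (277, 230). Gum pot and mister stand either side of the channel. Next I'll fit the press pose from depth and edges.

```bash
python3 - <<'E'
from h import *
np.set_printoptions(precision=4,suppress=True)
for n in("top","scene"):
    c=dict(np.load(n+".npz"));W=cloud(c)
    near=(abs(W[...,0]-.55)<.2)&(abs(W[...,1]-.02)<.16)
    m=near&(abs(W[...,2]-.175)<.012)
    px=c["pixels"].astype(int);m&=(px.min(-1)>130)
    k,l,st,_=cv2.connectedComponentsWithStats(m.astype(np.uint8));i=1+st[1:,4].argmax();m=l==i
    cn,_=cv2.findContours(m.astype(np.uint8),cv2.RETR_CCOMP,cv2.CHAIN_APPROX_NONE)
    print(n,"plate z",np.median(W[m][:,2]),m.sum())
    for q in sorted(cn,key=len)[-2:]:
        P=np.array([at_z(c,p[0],.175)[:2] for p in q])
        r=cv2.minAreaRect((P*1000).astype(np.float32));print(len(q),"rect",r)
    # mould top
    hsv=cv2.cvtColor(c["pixels"],cv2.COLOR_BGR2HSV)
    mm=(abs(W[...,0]-.55)<.12)&(W[...,1]<-.03)&(W[...,1]>-.3)&(abs(W[...,2]-.075)<.012)&(hsv[...,1]>90)&(hsv[...,0]<20)
    k,l,st,_=cv2.connectedComponentsWithStats(mm.astype(np.uint8));i=1+st[1:,4].argmax();mm=l==i
    q=max(cv2.findContours(mm.astype(np.uint8),0,cv2.CHAIN_APPROX_NONE)[0],key=len)
    z=np.median(W[mm][:,2]);P=np.array([at_z(c,p[0],.075)[:2] for p in q])
    print("mould z",z,cv2.minAreaRect((P*1000).astype(np.float32)),cv2.boxPoints(cv2.minAreaRect((P*1000).astype(np.float32))))
    # pad
    pm=(hsv[...,2]<70)&near&(W[...,2]>.15)
    print("pad",pm.sum(),np.nanmedian(W[pm],0), [ (round(r["p"],2),r["rect"]) for r in []])
E
```

```text
top plate z 0.1754283904375074 3092
134 rect ((502.1496276855469, 3.656719207763672), (106.16399383544922, 98.80370330810547), 2.353018045425415)
261 rect ((544.4544067382812, 6.700080871582031), (234.5415802001953, 149.43385314941406), 2.2322912216186523)
mould z 0.07545544755337855 ((581.681884765625, -160.48587036132812), (111.66788482666016, 172.032958984375), 2.156283378601074) [[ 522.6511  -76.6311]
 [ 529.1238 -248.5422]
 [ 640.7127 -244.3407]
 [ 634.2399  -72.4295]]
pad 129 [ 0.5085 -0.004   0.1641] []
scene plate z 0.1733149765550262 1651
81 rect ((508.79168701171875, 12.840312957763672), (107.87334442138672, 94.40543365478516), 1.9098310470581055)
163 rect ((551.20263671875, 15.491844177246094), (241.08453369140625, 153.44264221191406), 2.315530300140381)
mould z 0.07313267350198224 ((592.1921997070312, -161.39089965820312), (117.47261047363281, 154.59661865234375), 3.035975933074951) [[ 529.4444  -87.3119]
 [ 537.6323 -241.6916]
 [ 654.94   -235.4699]
 [ 646.7521  -81.0902]]
pad 22 [0.52   0.0142 0.1611] []
```

Call:
{"method": "drive_tool", "body": {
  "commands": [
    {"spin":7.1,"z":-2,"gripper":1},
    {"spin":7.1,"z":-2,"gripper":1},
    {"spin":7.1,"z":-2,"gripper":1},
    {"x":3.5,"y":-2,"z":-0.4},
    {"x":3.5,"y":-2,"z":-0.4},
    {"x":3.5,"y":-2,"z":-0.4},
    {"x":3.5,"y":-2,"z":-0.4},
    {"x":3.5,"y":-2,"z":-0.4},
    {"x":3.5,"y":-2,"z":-0.4},
    {"x":3.5,"y":-2,"z":-0.4},
    {"x":3.5,"y":-2,"z":-0.4},
    {"x":3.5,"y":-2,"z":-0.4},
    {"x":3.5,"y":-2,"z":-0.4},
    {},
    {}
  ]
}}

```text
invalid input
```

```bash
python3 - <<'E'
from h import *
np.set_printoptions(precision=4,suppress=True)
s=ctrl.sense();print(s["time"],s["position"],s["tcp_rot"],s["gripper_width"])
c=capture("wrist");np.savez("w1.npz",**{k:c[k] for k in("pixels","depth","camera_matrix","R","t")})
cv2.imwrite("pics/w1.png",c["pixels"]);print(c["camera_matrix"],-c["R"].T@c["t"],c["R"])
for t in("mould_center","window","lever_pad","back_stop","press"):
    r=finder.landmark_of(t,c);print(t,[(round(q["p"],2),np.round(q["centre"],1)) for q in r[:2]])
E
```

```text
1.5 [ 0.239  -0.5503  0.2019] [-3.0758 -0.6392  0.    ] 0.9996837666169288
[[325.1923   0.     284.2311]
 [  0.     325.1923 210.2137]
 [  0.       0.       1.    ]] [ 0.3122 -0.5184  0.373 ] [[ 0.3996 -0.9167  0.0003]
 [-0.8711 -0.3796  0.3115]
 [-0.2854 -0.1248 -0.9503]]
mould_center []
window []
lever_pad []
back_stop []
press []
```

View pics/w1.png

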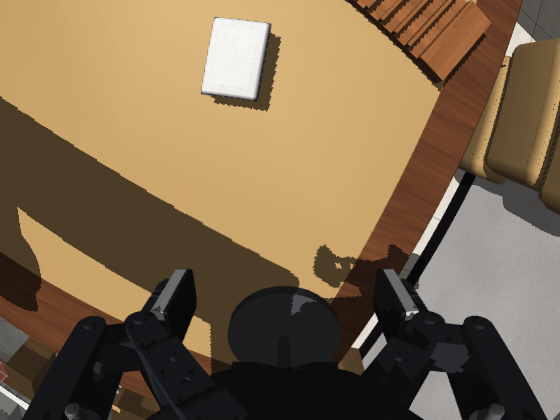

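The move was refused, so the arm hasn't left the start. The wrist view shows only the tin at (237, 58) and the mould half at top right. I'll resend with all keys in every row.

Call:
{"method": "drive_tool", "body": {
  "commands": [
    {"x":0,"y":0,"z":-2,"spin":7.1,"gripper":1},
    {"x":0,"y":0,"z":-2,"spin":7.1,"gripper":1},
    {"x":0,"y":0,"z":-2,"spin":7.1,"gripper":1},
    {"x":3.5,"y":-2,"z":-0.4,"spin":0,"gripper":1},
    {"x":3.5,"y":-2,"z":-0.4,"spin":0,"gripper":1},
    {"x":3.5,"y":-2,"z":-0.4,"spin":0,"gripper":1},
    {"x":3.5,"y":-2,"z":-0.4,"spin":0,"gripper":1},
    {"x":3.5,"y":-2,"z":-0.4,"spin":0,"gripper":1},
    {"x":3.5,"y":-2,"z":-0.4,"spin":0,"gripper":1},
    {"x":3.5,"y":-2,"z":-0.4,"spin":0,"gripper":1},
    {"x":3.5,"y":-2,"z":-0.4,"spin":0,"gripper":1},
    {"x":3.5,"y":-2,"z":-0.4,"spin":0,"gripper":1},
    {"x":3.5,"y":-2,"z":-0.4,"spin":0,"gripper":1},
    {"x":0,"y":0,"z":0,"spin":0,"gripper":1},
    {"x":0,"y":0,"z":0,"spin":0,"gripper":1}
  ]
}}

```text
time: 3.05
position: [0.5829, -0.3356, 0.3017]
tcp_rot: [-3.141, -0.065, -0.0]
force: [-1.2, -0.1, -0.1]
gripper_width: 0.0
grip_force: 0.0
```

```bash
cat >> h.py <<'E'
def wray(c,px):
    K=c["camera_matrix"];d=np.array([px[0]-K[0,2],px[1]-K[1,2]]);r=np.hypot(*d);a=r/K[0,0]
    return np.array([*(d/r*np.sin(a)),np.cos(a)])
def w_at_z(c,px,z):
    o=-c["R"].T@c["t"];d=c["R"].T@wray(c,px);return o+d*(z-o[2])/d[2]
def wcloud(c):
    K=c["camera_matrix"];v,u=np.mgrid[0:420,0:560];dx=u-K[0,2];dy=v-K[1,2];r=np.hypot(dx,dy)+1e-9;a=r/K[0,0]
    D=c["depth"];s=D*np.tan(a)/r
    W=(np.stack([dx*s,dy*s,D],-1)-c["t"])@c["R"];W[(D==0)|(a>1.4)]=np.nan;return W
def save(n,c):
    np.savez(n+".npz",**{k:c[k] for k in("pixels","depth","camera_matrix","R","t")});cv2.imwrite(f"pics/{n}.png",c["pixels"])
E
python3 - <<'E'
from h import *
np.set_printoptions(precision=4,suppress=True)
c=capture("wrist");save("w2",c)
for t,z in(("mould_center",.0475),("window",.175),("lever_pad",.167),("back_stop",.04),("press",0)):
    r=finder.landmark_of(t,c);print(t,[(round(q["p"],2),np.round(q["centre"],1),w_at_z(c,q["centre"],z)) for q in r[:2]])
c=capture("top");save("top2",c)
E
```

```text
mould_center [(0.56, array([121.7, 165.1]), array([ 0.5819, -0.1013,  0.0475]))]
window [(0.94, array([ 20.6, 244.5]), array([0.503 , 0.0079, 0.175 ]))]
lever_pad [(0.7, array([ 25. , 240.8]), array([0.5052, 0.0055, 0.167 ]))]
back_stop []
press [(0.75, array([ 78.6, 160.2]), array([ 0.582 ,  0.0119, -0.    ]))]
```

View pics/w2.png

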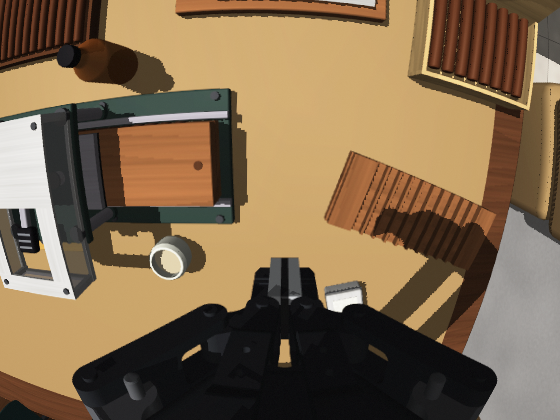

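The wrist view shows the mould's top end corners near (211,122) and (213,206), bed end corners near (231,90) and (235,222), and the shut fingertips at (285,265). I'll turn these into positions.

```bash
python3 - <<'E'
from h import *
np.set_printoptions(precision=4,suppress=True)
c=dict(np.load("w2.npz"));W=wcloud(c)
for n,p,z in(("mould A",(211,122),.075),("mould B",(213,206),.075),("bed A",(231,89),.02),("bed B",(235,222),.02),("plate corner",(77,298),.175),("winA",(55,285),.175)):
    print(n,w_at_z(c,p,z),W[p[1],p[0]])
px=c["pixels"].astype(int)
m=(abs(W[...,2]-.075)<.006)&(abs(W[...,0]-.58)<.08)&(W[...,1]>-.3)&(W[...,1]<-.1);P=W[m][:,:2]
print("mould depth",m.sum(),np.median(W[m][:,2]),cv2.minAreaRect((P*1000).astype(np.float32)))
m=(abs(W[...,2]-.02)<.006)&(abs(W[...,0]-.58)<.14)&(W[...,1]>-.32)&(W[...,1]<-.15);P=W[m][:,:2]
print("bed depth",m.sum(),np.median(W[m][:,2]),P.min(0),P.max(0))
# independent top-view refit using top2
c=dict(np.load("top2.npz"));W=cloud(c)
m=(abs(W[...,2]-.02)<.004)&(abs(W[...,0]-.58)<.14)&(abs(W[...,1])<.34);print("top bed",m.sum(),cv2.minAreaRect((W[m][:,:2]*1000).astype(np.float32)))
c=dict(np.load("scene.npz"));W=cloud(c)
m=(abs(W[...,2]-.018)<.004)&(abs(W[...,0]-.58)<.14)&(abs(W[...,1])<.34);print("scene bed",m.sum(),cv2.minAreaRect((W[m][:,:2]*1000).astype(np.float32)))
E
```

```text
mould A [ 0.6427 -0.2431  0.075 ] [ 0.6422 -0.2408  0.0645]
mould B [ 0.5343 -0.245   0.075 ] [ 0.5208 -0.2359  0.0332]
bed A [ 0.6865 -0.2582  0.02  ] [ 0.6876 -0.2549 -0.0001]
bed B [ 0.4929 -0.266   0.02  ] [ 0.4857 -0.2632  0.0008]
plate corner [ 0.4347 -0.0745  0.175 ] [ 0.3001  0.0777 -0.001 ]
winA [ 0.4493 -0.0406  0.175 ] [ 0.4486 -0.0397  0.1741]
mould depth 8139 0.07402985846360924 ((585.3782348632812, -171.05763244628906), (110.3845443725586, 146.15382385253906), 2.380347728729248)
bed depth 3889 0.019093245931505062 [ 0.4402 -0.2625] [ 0.6881 -0.15  ]
top bed 1619 ((581.080322265625, 39.513580322265625), (603.5823974609375, 269.0458679199219), 89.25421905517578)
scene bed 1071 ((576.9107055664062, 41.743316650390625), (605.81982421875, 256.9853515625), 87.3341293334961)
```

Call:
{"method": "drive_tool", "body": {
  "commands": [
    {"x":0.1,"y":-0.8,"z":3.6,"spin":0,"gripper":1},
    {"x":0.1,"y":-0.8,"z":3.6,"spin":0,"gripper":1},
    {"x":0.1,"y":-0.8,"z":3.6,"spin":0,"gripper":1},
    {"x":0.1,"y":-0.8,"z":3.6,"spin":0,"gripper":1},
    {"x":0.1,"y":-0.8,"z":3.6,"spin":0,"gripper":1},
    {"x":0.1,"y":-0.8,"z":3.6,"spin":0,"gripper":1},
    {"x":0.1,"y":-0.8,"z":3.6,"spin":0,"gripper":1},
    {"x":0,"y":0,"z":0.2,"spin":0,"gripper":1},
    {"x":0,"y":0,"z":0,"spin":0,"gripper":1}
  ]
}}

```text
time: 4.15
position: [0.5838, -0.2801, 0.0462]
tcp_rot: [-3.138, -0.059, 0.007]
force: [-0.4, 0.1, 1.5]
gripper_width: 0.001
grip_force: 0.0
```

Call:
{"method": "drive_tool", "body": {
  "commands": [
    {"x":0.3,"y":-1,"z":0,"spin":0,"gripper":1},
    {"x":0,"y":-0.6,"z":0,"spin":0,"gripper":1},
    {"x":0,"y":-0.4,"z":0,"spin":0,"gripper":1},
    {"x":0,"y":-0.4,"z":0,"spin":0,"gripper":1},
    {"x":0,"y":-0.6,"z":0,"spin":0,"gripper":1},
    {"x":0,"y":-0.8,"z":0,"spin":0,"gripper":1},
    {"x":0,"y":-0.8,"z":0,"spin":0,"gripper":1},
    {"x":0,"y":-0.8,"z":0,"spin":0,"gripper":1},
    {"x":0,"y":-0.8,"z":0,"spin":0,"gripper":1},
    {"x":0,"y":-0.8,"z":0,"spin":0,"gripper":1},
    {"x":0,"y":-0.8,"z":0,"spin":0,"gripper":1},
    {"x":0,"y":-0.8,"z":0,"spin":0,"gripper":1},
    {"x":0,"y":-0.8,"z":0,"spin":0,"gripper":1}
  ]
}}

```text
time: 5.23
position: [0.5854, -0.186, 0.0478]
tcp_rot: [-3.141, -0.06, 0.0]
force: [-0.7, 0.3, 0.3]
gripper_width: 0.003
grip_force: 0.0
```

```bash
python3 - <<'E'
from h import *
c=capture("top");print(ctrl.sense()["position"],ctrl.sense()["force"]);save("top3",c)
w=capture("wrist");save("w3",w)
im=np.hstack([cv2.resize(c["pixels"][140:260,220:390],(400,282),interpolation=cv2.INTER_CUBIC),cv2.resize(w["pixels"],(376,282))]);cv2.imwrite("pics/c3.png",im)
E
```

```text
[ 0.58498663 -0.18439474  0.0477624 ] [-1.12486586  1.69795148  0.36345208]
```

View pics/c3.png

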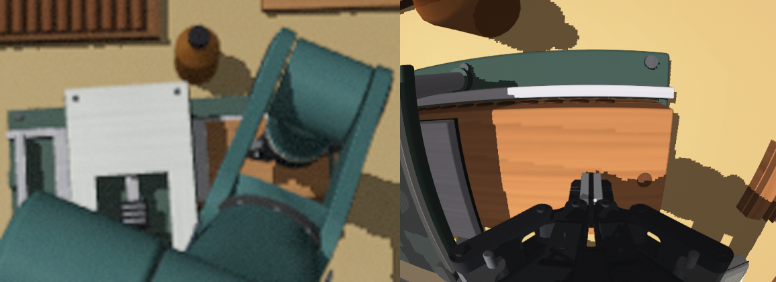

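```bash
python3 - <<'E'
from h import *
np.set_printoptions(precision=4,suppress=True)
c=dict(np.load("w3.npz"));W=wcloud(c);print("cam",-c["R"].T@c["t"])
m=(abs(W[...,2]-.075)<.006)&(abs(W[...,0]-.58)<.08)&(W[...,1]>-.35)&(W[...,1]<-.05);print("mould",m.sum(),np.nanmedian(W[m],0),np.nanmin(W[m],0),np.nanmax(W[m],0))
for v in(150,158,200,230,280):print(v,W[v,270:320:10].round(3).tolist())
for v in(160,240,265,272,280,300): print(v,[W[v,u].round(3).tolist() for u in (280,285,295,340,380,395,405)])
E
```

```text
cam [ 0.6649 -0.1815  0.2188]
mould 44081 [ 0.6078 -0.1583  0.0741] [ 0.5076 -0.2439  0.069 ] [ 0.66  -0.05   0.081]
150 [[0.643, -0.175, 0.053], [0.642, -0.18, 0.049], [0.642, -0.185, 0.043], [0.643, -0.19, 0.053], [0.643, -0.196, 0.049]]
158 [[0.641, -0.176, 0.07], [0.641, -0.18, 0.071], [0.642, -0.185, 0.07], [0.642, -0.19, 0.071], [0.642, -0.194, 0.07]]
200 [[0.622, -0.176, 0.073], [0.622, -0.181, 0.075], [0.623, -0.186, 0.075], [0.623, -0.19, 0.074], [0.623, -0.195, 0.074]]
230 [[0.607, -0.177, 0.075], [0.607, -0.182, 0.074], [0.608, -0.186, 0.075], [0.608, -0.191, 0.074], [0.608, -0.196, 0.075]]
280 [[0.596, -0.178, 0.102], [0.596, -0.182, 0.101], [0.596, -0.187, 0.102], [0.592, -0.191, 0.094], [0.593, -0.196, 0.095]]
160 [[0.641, -0.18, 0.075], [0.641, -0.183, 0.074], [0.641, -0.187, 0.073], [0.642, -0.208, 0.072], [0.643, -0.228, 0.069], [0.643, -0.236, 0.07], [0.634, -0.269, -0.0]]
240 [[0.602, -0.182, 0.074], [0.602, -0.184, 0.075], [0.602, -0.189, 0.074], [0.603, -0.211, 0.074], [0.603, -0.232, 0.074], [0.603, -0.24, 0.073], [0.573, -0.278, 0.0]]
265 [[0.596, -0.182, 0.088], [0.596, -0.184, 0.089], [0.596, -0.189, 0.089], [0.59, -0.212, 0.075], [0.59, -0.234, 0.075], [0.59, -0.242, 0.074], [0.551, -0.282, 0.0]]
272 [[0.596, -0.182, 0.095], [0.596, -0.184, 0.095], [0.596, -0.189, 0.095], [0.585, -0.213, 0.073], [0.585, -0.235, 0.073], [0.545, -0.274, 0.001], [0.544, -0.284, -0.001]]
280 [[0.596, -0.182, 0.101], [0.595, -0.184, 0.101], [0.596, -0.189, 0.101], [0.58, -0.214, 0.073], [0.58, -0.236, 0.074], [0.537, -0.276, 0.0], [0.537, -0.285, 0.0]]
300 [[0.593, -0.183, 0.113], [0.594, -0.185, 0.114], [0.597, -0.188, 0.118], [0.568, -0.215, 0.074], [0.567, -0.238, 0.074], [0.518, -0.28, 0.001], [0.517, -0.289, 0.0]]
```

View pics/w3.png

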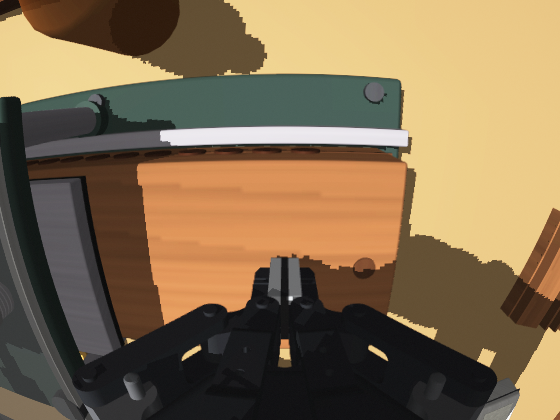

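The mould has not moved. Its end is still at y ≈ −0.244, and the finger overlies it at about (285, 262). I'll compare the visible fingertip height in w2 and w3.

```bash
python3 - <<'E'
from h import *
np.set_printoptions(precision=3,suppress=True)
for n,tcp in(("w2",(.5829,-.3356,.3017)),("w3",(.585,-.1844,.0478))):
    c=dict(np.load(n+".npz"));W=wcloud(c);R=c["R"]
    print(n,-R.T@c["t"]-np.array(tcp))
    print("tool axis in cam",R@[0,0,-1],"tcp pixel ray", R@np.array(tcp)+c["t"])
    for v in range(244,284,3): print(v,(W[v,280]-tcp),(W[v,290]-tcp),c["depth"][v,280].round(4))
s=ctrl.sense();print(s["position"],s["joint_pos"],s["force"],s["torque"],s["joint_efforts"])
E
```

```text
w2 [0.08  0.003 0.171]
tool axis in cam [-0.001 -0.311  0.95 ] tcp pixel ray [-0.     0.023  0.187]
244 [-0.132  0.001 -0.303] [-0.131 -0.015 -0.302] 0.5168
247 [-0.136  0.001 -0.3  ] [-0.135 -0.015 -0.3  ] 0.5151
250 [-0.143  0.    -0.303] [-0.142 -0.016 -0.302] 0.5194
253 [-0.147  0.    -0.301] [-0.147 -0.016 -0.302] 0.5198
256 [-0.152  0.    -0.3  ] [-0.152 -0.016 -0.302] 0.5203
259 [0.011 0.002 0.034] [ 0.012 -0.002  0.035] 0.1513
262 [0.011 0.002 0.037] [ 0.011 -0.002  0.037] 0.1491
265 [0.011 0.002 0.041] [ 0.011 -0.002  0.041] 0.1454
268 [0.011 0.002 0.044] [ 0.011 -0.002  0.043] 0.1418
271 [0.011 0.002 0.045] [ 0.011 -0.002  0.046] 0.1409
274 [0.011 0.002 0.048] [ 0.011 -0.002  0.049] 0.1381
277 [0.011 0.002 0.051] [ 0.011 -0.002  0.052] 0.1355
280 [0.01  0.002 0.053] [ 0.011 -0.002  0.053] 0.134
283 [0.011 0.002 0.057] [ 0.011 -0.002  0.056] 0.1298
w3 [0.08  0.003 0.171]
tool axis in cam [ 0.001 -0.312  0.95 ] tcp pixel ray [-0.     0.023  0.187]
244 [0.015 0.003 0.026] [ 0.015 -0.002  0.027] 0.1578
247 [0.013 0.002 0.026] [ 0.014 -0.002  0.026] 0.1585
250 [0.012 0.002 0.026] [ 0.012 -0.002  0.027] 0.1587
253 [0.01  0.002 0.027] [ 0.011 -0.003  0.027] 0.159
256 [0.009 0.002 0.027] [ 0.009 -0.003  0.026] 0.1593
259 [0.011 0.002 0.035] [ 0.011 -0.002  0.034] 0.1505
262 [0.011 0.002 0.037] [ 0.011 -0.002  0.038] 0.1485
265 [0.011 0.002 0.04 ] [ 0.011 -0.002  0.041] 0.1458
268 [0.011 0.002 0.043] [ 0.011 -0.002  0.043] 0.1434
271 [0.011 0.002 0.046] [ 0.011 -0.002  0.046] 0.1401
274 [0.011 0.002 0.049] [ 0.011 -0.002  0.048] 0.1376
277 [0.011 0.002 0.052] [ 0.011 -0.002  0.051] 0.1345
280 [0.011 0.002 0.053] [ 0.011 -0.002  0.054] 0.1333
283 [0.011 0.002 0.057] [ 0.012 -0.002  0.058] 0.1295
[ 0.585 -0.185  0.048] [-0.419  0.546  1.63   0.     0.967  1.112] [ 0.41  -0.695  0.566] [-0.006 -0.06  -0.002] [  0.374 -58.445 -21.482   0.078  -0.04    0.147]
```

```bash
python3 - <<'E'
from h import *
c=dict(np.load("w2.npz"));W=wcloud(c)-np.array((.5829,-.3356,.3017))
g=W[(abs(W[...,0])<.2)&(abs(W[...,1])<.2)]
for z in np.arange(.02,.17,.01):
    q=g[(g[:,2]>=z)&(g[:,2]<z+.01)]
    if len(q):print(round(z,2),len(q),q[:,:2].min(0).round(3),q[:,:2].max(0).round(3))
E
```

```text
0.03 337 [ 0.006 -0.013] [0.012 0.014]
0.04 676 [ 0.005 -0.013] [0.012 0.014]
0.05 775 [ 0.006 -0.014] [0.012 0.014]
0.06 855 [-0.012 -0.017] [0.013 0.017]
0.07 2516 [-0.012 -0.034] [0.015 0.035]
0.08 5603 [-0.012 -0.042] [0.016 0.043]
0.09 4907 [-0.012 -0.05 ] [0.019 0.05 ]
0.1 7812 [-0.012 -0.057] [0.02  0.059]
0.11 10291 [-0.006 -0.062] [0.02  0.063]
0.12 7368 [-0.006 -0.06 ] [0.022 0.061]
0.13 29 [ 0.019 -0.018] [0.021 0.02 ]
```

Call:
{"method": "drive_tool", "body": {
  "commands": [
    {"x":0,"y":2,"z":-0.3,"spin":0,"gripper":1},
    {"x":0,"y":3,"z":-0.2,"spin":0,"gripper":1},
    {"x":0,"y":3,"z":0,"spin":0,"gripper":1},
    {"x":0,"y":2,"z":0,"spin":0,"gripper":1},
    {"x":0.2,"y":0,"z":0,"spin":0,"gripper":1},
    {"x":0,"y":0,"z":1.4,"spin":0,"gripper":1},
    {"x":0,"y":0,"z":1.4,"spin":0,"gripper":1},
    {"x":0,"y":0,"z":0,"spin":0,"gripper":1}
  ]
}}

```text
time: 6.0
position: [0.5893, -0.2855, 0.0223]
tcp_rot: [-3.138, -0.059, 0.006]
force: [-0.8, 0.3, -1.0]
gripper_width: -0.004
grip_force: 0.0
```

Call:
{"method": "drive_tool", "body": {
  "commands": [
    {"x":0,"y":-1,"z":0,"spin":0,"gripper":1},
    {"x":0,"y":-0.6,"z":0,"spin":0,"gripper":1},
    {"x":0,"y":-0.4,"z":0,"spin":0,"gripper":1},
    {"x":0,"y":-0.4,"z":0,"spin":0,"gripper":1},
    {"x":0,"y":-0.4,"z":0,"spin":0,"gripper":1},
    {"x":0,"y":-0.4,"z":0,"spin":0,"gripper":1},
    {"x":0,"y":-0.4,"z":0,"spin":0,"gripper":1},
    {"x":0,"y":-0.4,"z":0,"spin":0,"gripper":1}
  ]
}}

```text
time: 6.67
position: [0.5907, -0.2479, 0.0256]
tcp_rot: [3.138, 0.06, 0.003]
force: [-0.1, -5.2, 1.1]
gripper_width: -0.003
grip_force: 2.6
```

Contact: 5 N of sliding force. I'll push on.

Call:
{"method": "drive_tool", "body": {
  "commands": [
    {"x":0,"y":-0.6,"z":0,"spin":0,"gripper":1},
    {"x":0,"y":-0.6,"z":0,"spin":0,"gripper":1},
    {"x":0,"y":-0.6,"z":0,"spin":0,"gripper":1},
    {"x":0,"y":-0.6,"z":0,"spin":0,"gripper":1},
    {"x":0,"y":-0.6,"z":0,"spin":0,"gripper":1},
    {"x":0,"y":-0.6,"z":0,"spin":0,"gripper":1},
    {"x":0,"y":-0.6,"z":0,"spin":0,"gripper":1},
    {"x":0,"y":-0.6,"z":0,"spin":0,"gripper":1},
    {"x":0,"y":-0.6,"z":0,"spin":0,"gripper":1},
    {"x":0,"y":-0.6,"z":0,"spin":0,"gripper":1},
    {"x":0,"y":-0.6,"z":0,"spin":0,"gripper":1},
    {"x":0,"y":-0.6,"z":0,"spin":0,"gripper":1},
    {"x":0,"y":-0.6,"z":0,"spin":0,"gripper":1},
    {"x":0,"y":-0.6,"z":0,"spin":0,"gripper":1}
  ]
}}

```text
time: 7.83
position: [0.5875, -0.1639, 0.0256]
tcp_rot: [3.139, 0.06, 0.003]
force: [-0.5, -4.9, 1.1]
gripper_width: 0.003
grip_force: 2.7
```

Still sliding, with about 17 mm expected to remain. I'll take small steps from here.

Call:
{"method": "drive_tool", "body": {
  "commands": [
    {"x":0,"y":-0.4,"z":0,"spin":0,"gripper":1},
    {"x":0,"y":-0.3,"z":0,"spin":0,"gripper":1},
    {"x":0,"y":-0.2,"z":0,"spin":0,"gripper":1},
    {"x":0,"y":-0.2,"z":0,"spin":0,"gripper":1},
    {"x":0,"y":-0.1,"z":0,"spin":0,"gripper":1}
  ]
}}

```text
time: 8.25
position: [0.587, -0.1518, 0.0256]
tcp_rot: [3.139, 0.06, 0.003]
force: [0.3, -6.3, 1.6]
gripper_width: 0.001
grip_force: 2.9
```

Call:
{"method": "drive_tool", "body": {
  "commands": [
    {"x":0,"y":-0.1,"z":0,"spin":0,"gripper":1},
    {"x":0,"y":-0.1,"z":0,"spin":0,"gripper":1}
  ]
}}

```text
time: 8.42
position: [0.587, -0.15, 0.0256]
tcp_rot: [3.139, 0.06, 0.003]
force: [0.6, -6.0, 1.9]
gripper_width: -0.001
grip_force: 2.9
```

Call:
{"method": "drive_tool", "body": {
  "commands": [
    {"x":0,"y":-0.1,"z":0,"spin":0,"gripper":1},
    {"x":0,"y":-0.1,"z":0,"spin":0,"gripper":1}
  ]
}}

```text
time: 8.58
position: [0.5869, -0.1481, 0.0256]
tcp_rot: [3.139, 0.06, 0.003]
force: [0.2, -5.2, 1.8]
gripper_width: -0.004
grip_force: 2.9
```

Call:
{"method": "drive_tool", "body": {
  "commands": [
    {"x":0,"y":-0.1,"z":0,"spin":0,"gripper":1},
    {"x":0,"y":-0.1,"z":0,"spin":0,"gripper":1}
  ]
}}

```text
time: 8.75
position: [0.5868, -0.146, 0.0256]
tcp_rot: [3.139, 0.06, 0.003]
force: [0.1, -5.5, 2.4]
gripper_width: -0.005
grip_force: 2.9
```

Call:
{"method": "drive_tool", "body": {
  "commands": [
    {"x":0,"y":-0.1,"z":0,"spin":0,"gripper":1}
  ]
}}

```text
time: 8.83
position: [0.5868, -0.1451, 0.0256]
tcp_rot: [3.139, 0.06, 0.003]
force: [-0.8, -6.2, 1.8]
gripper_width: -0.003
grip_force: 2.9
```

Call:
{"method": "drive_tool", "body": {
  "commands": [
    {"x":0,"y":-0.1,"z":0,"spin":0,"gripper":1}
  ]
}}

```text
time: 8.92
position: [0.5867, -0.144, 0.0256]
tcp_rot: [3.139, 0.06, 0.003]
force: [-0.4, -6.1, 1.4]
gripper_width: 0.002
grip_force: 2.9
```

Call:
{"method": "drive_tool", "body": {
  "commands": [
    {"x":0,"y":-0.1,"z":0,"spin":0,"gripper":1}
  ]
}}

```text
time: 9.0
position: [0.5867, -0.1431, 0.0256]
tcp_rot: [3.139, 0.06, 0.003]
force: [0.9, -4.9, 2.5]
gripper_width: 0.003
grip_force: 2.9
```

Call:
{"method": "drive_tool", "body": {
  "commands": [
    {"x":0,"y":-0.1,"z":0,"spin":0,"gripper":1}
  ]
}}

```text
time: 9.08
position: [0.5867, -0.1422, 0.0256]
tcp_rot: [3.139, 0.06, 0.003]
force: [0.4, -10.2, 1.7]
gripper_width: 0.002
grip_force: 5.5
```

```bash
python3 - <<'E'
from h import *
w=capture("wrist");save("w4",w);W=wcloud(w);s=ctrl.sense();print(s["position"],s["force"])
p=np.array(s["position"])
m=(abs(W[...,2]-.075)<.005)&(abs(W[...,0]-.58)<.08)&(W[...,1]>-.3)&(W[...,1]<-.05);print("mould",m.sum(),np.nanmin(W[m],0),np.nanmax(W[m],0))
m=(abs(W[...,2]-.020)<.005)&(abs(W[...,0]-.58)<.1)&(W[...,1]>-.3)&(W[...,1]<-.05);print("bed",m.sum(),np.nanmin(W[m],0),np.nanmax(W[m],0))
E
```

```text
[ 0.58670179 -0.14233828  0.02560519] [ 0.62394019 -6.65400292  1.75091776]
mould 15653 [ 0.53954725 -0.1554252   0.07000167] [ 0.65999447 -0.05004023  0.07997976]
bed 44775 [ 0.48457156 -0.26080019  0.01637675] [ 0.67999982 -0.05002688  0.02499696]
```

View pics/w4.png

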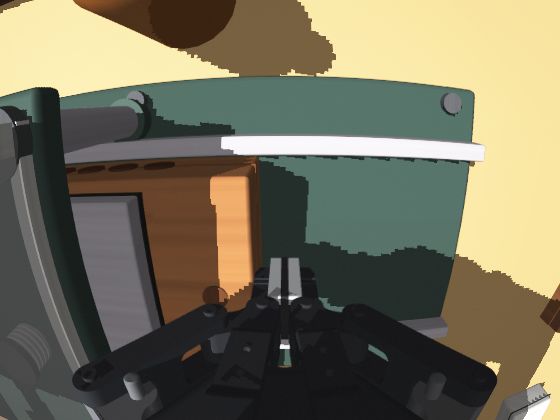

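The mould end is at column ~255, against the finger, and the force has stepped to 10 N, which looks like contact with the stop. The linkage is still clear of the crosshead. I'll press a little harder to confirm.

Call:
{"method": "drive_tool", "body": {
  "commands": [
    {"x":0,"y":-0.1,"z":0,"spin":0,"gripper":1}
  ]
}}

```text
time: 9.22
position: [0.5867, -0.1422, 0.0256]
tcp_rot: [3.137, 0.061, 0.003]
force: [-0.9, -13.2, 0.2]
gripper_width: 0.001
grip_force: 6.5
```

Call:
{"method": "drive_tool", "body": {
  "commands": [
    {"x":0,"y":-0.1,"z":0,"spin":0,"gripper":1},
    {"x":0,"y":0,"z":0,"spin":0,"gripper":1}
  ]
}}

```text
time: 9.38
position: [0.5867, -0.1423, 0.0256]
tcp_rot: [3.136, 0.062, 0.003]
force: [-1.1, -13.3, 0.3]
gripper_width: 0.001
grip_force: 6.9
```

Call:
{"method": "drive_tool", "body": {
  "commands": [
    {"x":0,"y":1.5,"z":0,"spin":0,"gripper":1},
    {"x":0,"y":2,"z":-1,"spin":0,"gripper":1},
    {"x":0,"y":0,"z":-4,"spin":0,"gripper":1},
    {"x":0,"y":0,"z":-4,"spin":0,"gripper":1},
    {"x":0,"y":0,"z":-4,"spin":0,"gripper":1},
    {"x":0,"y":0,"z":-4,"spin":0,"gripper":1},
    {"x":0,"y":0,"z":-4,"spin":0,"gripper":1},
    {"x":0,"y":0,"z":-4,"spin":0,"gripper":1},
    {"x":-1.3,"y":-3,"z":0,"spin":0,"gripper":1},
    {"x":-1.3,"y":-3,"z":0,"spin":0,"gripper":1},
    {"x":-1.3,"y":-3,"z":0,"spin":0,"gripper":1},
    {"x":-1.3,"y":-3,"z":0,"spin":0,"gripper":1},
    {"x":-1.3,"y":-3,"z":0,"spin":0,"gripper":1},
    {"x":-1.3,"y":-3,"z":0,"spin":0,"gripper":1},
    {"x":0,"y":0,"z":0,"spin":0,"gripper":1},
    {"x":0,"y":0,"z":0,"spin":0,"gripper":1}
  ]
}}

```text
time: 10.72
position: [0.501, 0.0046, 0.275]
tcp_rot: [-3.14, -0.064, 0.001]
force: [-0.3, -0.2, -0.7]
gripper_width: -0.001
grip_force: 0.0
```

```bash
python3 - <<'E'
from h import *
np.set_printoptions(precision=4,suppress=True)
w=capture("wrist");save("w5",w);W=wcloud(w);s=ctrl.sense();print(s["time"],s["position"],s["force"])
for t,z in(("window",.175),("lever_pad",.167),("back_stop",.04)):
    r=finder.landmark_of(t,w);print(t,[(round(q["p"],2),np.round(q["centre"],1),w_at_z(w,q["centre"],z)) for q in r[:2]])
px=w["pixels"].astype(int)
m=(abs(W[...,2]-.175)<.006)&(px.min(-1)>110)&(abs(W[...,0]-.54)<.2)
k,l,st,_=cv2.connectedComponentsWithStats(m.astype(np.uint8));i=1+st[1:,4].argmax();print("plate",m.sum(),np.median(W[l==i],0),W[l==i].min(0),W[l==i].max(0))
m=(abs(W[...,2]-.164)<.008)&(px.max(-1)<90)&(abs(W[...,0]-.503)<.03)&(abs(W[...,1]-.008)<.03)
print("pad",m.sum(),np.median(W[m],0),W[m].min(0),W[m].max(0))
E
```

```text
10.7667 [0.5019 0.0035 0.275 ] [ 0.7933 -0.7456  0.1285]
window [(0.16, array([171.1, 113.2]), array([0.575 , 0.1044, 0.175 ]))]
lever_pad [(0.94, array([280.8, 194.3]), array([0.5041, 0.0077, 0.167 ]))]
back_stop [(0.74, array([175.2, 110.4]), array([0.5756, 0.1469, 0.04  ]))]
plate 31816 [0.5849 0.0146 0.1741] [ 0.425  -0.0698  0.1698] [0.6661 0.0898 0.1776]
pad 1210 [0.507  0.0079 0.1652] [ 0.4874 -0.0093  0.156 ] [0.5328 0.0253 0.1698]
```

View pics/w5.png

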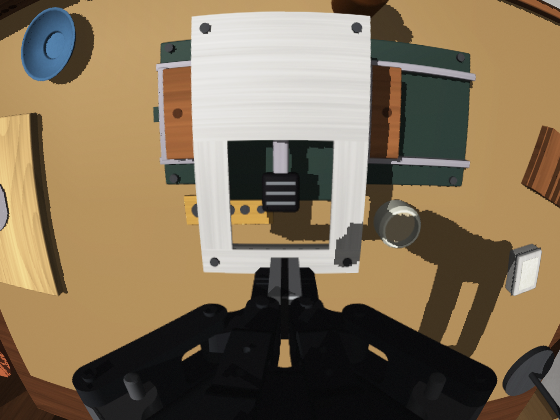

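The view shows the mould up to the back stop at left (edge ~column 163), the black pad at (281,192) in the window, and the fingers lined up above it. I'll centre the fingers and descend to just above the pad.

Call:
{"method": "drive_tool", "body": {
  "commands": [
    {"x":0.3,"y":-0.4,"z":0,"spin":0,"gripper":1},
    {"x":0,"y":0,"z":3,"spin":0,"gripper":1},
    {"x":0,"y":0,"z":3,"spin":0,"gripper":1},
    {"x":0,"y":0,"z":3,"spin":0,"gripper":1},
    {"x":0,"y":0,"z":2,"spin":0,"gripper":1},
    {"x":0,"y":0,"z":1.5,"spin":0,"gripper":1},
    {"x":0,"y":0,"z":0.5,"spin":0,"gripper":1},
    {"x":0,"y":0,"z":0,"spin":0,"gripper":1},
    {"x":0,"y":0,"z":0,"spin":0,"gripper":1}
  ]
}}

```text
time: 11.67
position: [0.5057, 0.0069, 0.1453]
tcp_rot: [-3.141, -0.059, -0.001]
force: [-0.1, 0.2, 0.8]
gripper_width: 0.003
grip_force: 0.0
```

Call:
{"method": "drive_tool", "body": {
  "commands": [
    {"x":0,"y":0,"z":0.4,"spin":0,"gripper":1},
    {"x":0,"y":0,"z":0.4,"spin":0,"gripper":1},
    {"x":0,"y":0,"z":0.2,"spin":0,"gripper":1}
  ]
}}

```text
time: 11.92
position: [0.5061, 0.007, 0.1357]
tcp_rot: [3.141, 0.06, 0.004]
force: [-0.8, -0.9, 6.0]
gripper_width: -0.0
grip_force: 2.6
```

Call:
{"method": "drive_tool", "body": {
  "commands": [
    {"x":0,"y":0,"z":0.3,"spin":0,"gripper":1},
    {"x":0,"y":0,"z":0.3,"spin":0,"gripper":1},
    {"x":0,"y":0,"z":0.3,"spin":0,"gripper":1},
    {"x":0,"y":0,"z":0.3,"spin":0,"gripper":1},
    {"x":0,"y":0,"z":0.3,"spin":0,"gripper":1}
  ]
}}

```text
time: 12.33
position: [0.5045, 0.0069, 0.1204]
tcp_rot: [3.14, 0.06, -0.001]
force: [-2.5, -1.1, 7.8]
gripper_width: 0.002
grip_force: 3.3
```

Call:
{"method": "drive_tool", "body": {
  "commands": [
    {"x":0,"y":0,"z":0.2,"spin":0,"gripper":1},
    {"x":0,"y":0,"z":0.1,"spin":0,"gripper":1}
  ]
}}

```text
time: 12.5
position: [0.5044, 0.007, 0.1173]
tcp_rot: [3.141, 0.06, -0.001]
force: [-3.3, -0.8, 5.3]
gripper_width: -0.0
grip_force: 3.1
```

Call:
{"method": "drive_tool", "body": {
  "commands": [
    {"x":0,"y":0,"z":0.1,"spin":0,"gripper":1}
  ]
}}

```text
time: 12.58
position: [0.5044, 0.007, 0.1167]
tcp_rot: [3.141, 0.06, -0.001]
force: [-7.1, -0.9, 19.4]
gripper_width: 0.003
grip_force: 9.9
```

Call:
{"method": "drive_tool", "body": {
  "commands": [
    {"x":0,"y":0,"z":0.1,"spin":0,"gripper":1}
  ]
}}

```text
time: 12.67
position: [0.5045, 0.0069, 0.1165]
tcp_rot: [3.14, 0.06, -0.001]
force: [-8.6, -0.6, 27.1]
gripper_width: 0.001
grip_force: 14.1
```

Call:
{"method": "drive_tool", "body": {
  "commands": [
    {"x":0,"y":0,"z":0,"spin":0,"gripper":1},
    {"x":0,"y":0,"z":0,"spin":0,"gripper":1},
    {"x":0,"y":0,"z":0,"spin":0,"gripper":1},
    {"x":0,"y":0,"z":0,"spin":0,"gripper":1}
  ]
}}

```text
time: 13.0
position: [0.5045, 0.007, 0.1167]
tcp_rot: [3.14, 0.06, -0.0]
force: [-5.6, -0.4, 17.8]
gripper_width: 0.0
grip_force: 9.1
```

Call:
{"method": "drive_tool", "body": {
  "commands": [
    {"x":0,"y":0,"z":-0.3,"spin":0,"gripper":1},
    {"x":0,"y":0,"z":-0.6,"spin":0,"gripper":1},
    {"x":0,"y":0,"z":-1.5,"spin":0,"gripper":1},
    {"x":0,"y":0,"z":-3,"spin":0,"gripper":1},
    {"x":0,"y":0,"z":-3.5,"spin":0,"gripper":1},
    {"x":0,"y":0,"z":-3.5,"spin":0,"gripper":1},
    {"x":0,"y":0,"z":-3.5,"spin":0,"gripper":1},
    {"x":0,"y":0,"z":0,"spin":0,"gripper":1},
    {"x":0,"y":0,"z":0,"spin":0,"gripper":1}
  ]
}}

```text
time: 13.75
position: [0.5068, 0.0071, 0.2766]
tcp_rot: [3.14, 0.06, 0.009]
force: [-0.6, -1.3, -1.0]
gripper_width: -0.003
grip_force: 0.0
```

```bash
python3 - <<'E'
from h import *
np.set_printoptions(precision=4,suppress=True)
w=capture("wrist");save("w6",w);W=wcloud(w);s=ctrl.sense();print(s["time"],s["position"],s["force"])
px=w["pixels"].astype(int)
m=(W[...,2]>.125)&(W[...,2]<.17)&(px.max(-1)<90)&(abs(W[...,0]-.503)<.02)&(abs(W[...,1]-.008)<.018)
print("pad",m.sum(),np.median(W[m],0))
for n in("w5","w6"):
    c=dict(np.load(n+".npz"));V=wcloud(c)
    m=(abs(V[...,2]-.075)<.005)&(abs(V[...,0]-.58)<.07)&(V[...,1]<-.07)&(V[...,1]>-.2);print(n,"near end",np.percentile(V[m][:,1],[1,50]))
    m=(abs(V[...,2]-.075)<.005)&(abs(V[...,0]-.58)<.04)&(V[...,1]>.1)&(V[...,1]<.2);print("far end",np.percentile(V[m][:,1],[50,99]))
    m=(abs(V[...,2]-.060)<.004)&(abs(V[...,0]-.58)<.04)&(V[...,1]>.1)&(V[...,1]<.2);print("stop top",m.sum(),np.percentile(V[m][:,1],[2,98]) if m.sum() else "")
cv2.imwrite("pics/w6c.png",cv2.resize(w["pixels"][0:280,120:480],(720,560)))
E
```

```text
13.8 [0.5054 0.0073 0.2746] [-0.1047  0.2472 -1.3326]
pad 1003 [0.5056 0.0076 0.1449]
w5 near end [-0.1289 -0.1098]
far end [0.1325 0.151 ]
stop top 322 [0.1551 0.1637]
w6 near end [-0.1287 -0.1089]
far end [0.1319 0.151 ]
stop top 326 [0.1552 0.1636]
```

View pics/w6c.png

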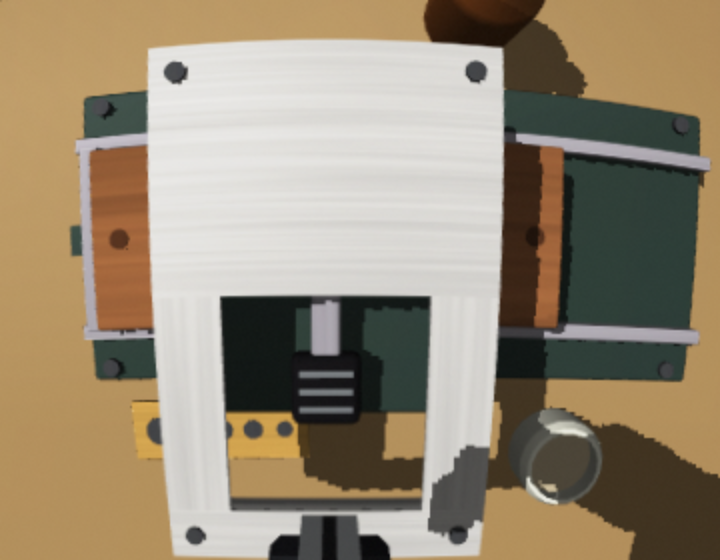

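The pad stays about 20 mm down after release. The mould's far end (y 0.151) is at the stop face and hasn't moved. The robot is clear, so I'm handing in.

```bash
python3 -c "
from rig import sign_off;print(sign_off())"
```

```text
the job is handed in; nothing more can be done
None
```

I pushed the mould home against the back stop, pressed the clamp lever down through the window until it stopped hard (27 N peak), and it stayed down after release. The robot ended clear and I handed the job in at about 14 s; the only slip was one early push that passed above the mould, because the fingers end about 33 mm short of the reported TCP.

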